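# Re-index a board carrier in its clamped work-holder

### The arm

A 6-joint arm with a two-finger parallel gripper is mounted at the origin on the work surface. World frame = base frame: x ahead of the robot, y to its left, z up, the work surface at z = 0. Lengths are in m, angles in rad, forces in N, time in s.
With the tool pointing down it reaches from about 0.225 to 0.875 m from the base axis. Payload 3.4 kg.
Tool frame: the origin (TCP) lies between the finger pads; the fingertips stand 11 mm ahead of it and the grasp point (between the pads) lies 8 mm behind it (tips_ahead is the distance from the TCP to the fingertips, in m); z points along the fingers, x is the direction in which the jaws open and shut, and the axes are right-handed (so a half turn about z gives the same grasp; the last joint's range is limited). The gripper opens to 85 mm and grips with 20 to 120 N. Pads are 22 mm wide; open, the fingers measure 114 mm over their backs; the gripper's body (76 mm by 85 mm) begins 54 mm behind the grasp point. The pads swing forward as they close: fully open they stand 13 mm farther back than shut.
Start: joints at [-0.121, 0.276, 1.505, -0, 1.361, -0.121], TCP at [0.575, -0, 0.242] pointing down, gripper open.
Joint ranges: [-2.89, 2.89], [-0.75, 2.08], [0.22, 2.7], [-1.18, 4.32], [0.11, 2.71], [-2.7, 2.7]. Speed limits (rad/s): [2.57, 2.57, 3.14, 3.14, 3.14, 3.14].

### API

Orientations are given as a unit quaternion [w, x, y, z].
In Python, from rig import get_state, get_image, sign_off, masks_of, tips_ahead gives the robot as it stands.
- The arm moves only by the tool play_rows, never from a script. Its argument "series" is a list of rows, each an object of numbers: "fingers": the closure, from -1 (fully open) to 1 (shut); "dx", "dy", "dz": the shift along the world's x, y, z in mm; "turn": the turn about the world's z in rad. A call has 1 to 20 rows; each row shifts and turns the pose as measured when the row begins; what a row does not reach is not made up. A row lasts 1/12 s, in which the tool goes at most 41.7 mm and 7.16 degrees, less where a joint would pass 70% of its speed; a pose out of reach is approached as far as the arm can. A call with a gripper value outside its range is refused whole. The fingers move at their own pace and stop on an object; "squeeze" is the grip in N (left out, the last holds). Time passes only in rows, so rows that do not move let the fingers close. It gives the time, the measured TCP pose, the force and the opening at its end, in the units of the state.
- get_state(): the state, without advancing time (a new reading comes with each control period).
- get_image(name): name is "scene" or "side" or "wrist"; returns a dict with "pixels" (480x640x3 uint8, red, green, blue), "vfov" (degrees; the focal length in pixels is half the picture's height over the tangent of half this angle, whatever the lens; pixels are square), "cx", "cy" (the principal point, pixels), "dist" ([k1, k2, p1, p2, k3] as OpenCV has them; the pictures are not rectified), "rvec" (rotation vector, rad) and "tvec" (3), from world to camera coordinates, as OpenCV has them; the wrist camera has in their place "hand_eye" (4x4, takes a point from camera to tool coordinates, whose origin is the TCP and whose axes are the tool frame's). Camera axes: x right, y down, z forward; pixel columns grow to the right and rows downward; lengths in m; the calibration is good to about 2 mm. A picture is of the moment at which its call begins: read the wrist's pose just before it. There is no depth.
- sign_off(): hands the job in, once; it reports no verdict.
Trained networks look in a picture, given as the dict that the camera call returned (one of the last four; its "shot" number tells which), for a name from the list of things; names that differ only in an ending like _2 or _b are one class to them, and where a whole thing is asked for, a point or a joint stands for the part that bears it (a point fixed in the world has none). Each returns a list of dicts, best first, with "p" (0 to 1); they miss things now and then, are a little off and sometimes report something else, mostly with a low value. They report only what shows in the picture. A call takes as long as a camera call.
- masks_of(picture, label): "region" (480x640 bool, what is visible of it) and "xy" ([column, row] in pixels, amid what is visible of it).
The state is a dict: "clock": time; "qpos": joint angles; "qd": joint speeds; "effort": joint torques, N m; "position": TCP position; "ee_rot": TCP orientation; "contact_force": force on the tool from outside, world axes, zero at the start; "moment": the same for the moment, N m; "width": finger opening in m.
Only numpy, scipy, OpenCV 4.12 (cv2) and the standard library are available. Lean on these libraries where they do the work, as an engineer would, in place of code of your own. Each camera call takes 0.05 s, during which the arm holds its last target. There are 200 camera calls.

### The job

In the work-holder that carries the green circuit board, back the yellow clamp knob off anticlockwise by about 60 degrees (never beyond 105), turn the freed round carrier until its white pointer line meets the red index mark on the base, and then tighten the knob fully home again. Do not turn anything on the other work-holder, the one with the white board, and let go when done.

Things in the scene. Friction and masses are not known exactly. Their poses are not given: they have to be found in the camera images.
- holder: Base plate of the green-board work-holder, bolted down: grey, 250 x 110 x 12 mm; origin at the centre of its underside, x along its length. Knob axis at x = -60 mm, carrier axis at x = +55 mm, red index mark (22 x 6 mm bar) at the +x end. A twin with a white board stands beside it; either may be left or right. A dark steel strap, top 35 to 41 mm high, runs from under the knob onto the disc.
- clamp_grip (a point): Grip point of its yellow wing knob, on the knob's vertical axis, 68 mm above the table. The wing is 60 mm long (this point's x axis), 14 mm thick (y) and spans 46 to 76 mm above the table; under it a yellow disc of 48 mm diameter, top at 46 mm. The point turns with the knob; z is up.
- clamp (a joint): Knob angle in rad: 0 = fully tight at its stop, wing straight along the base plate; grows anticlockwise seen from above (loosening), limit 2.4. Below 0.6 the strap presses on the carrier's rim (about 10 N at 0), above 0.6 the carrier is free. Starts at 0 to 0.15, stays where it is left (friction 0.16 N m).
- carrier_grip (a point): Grip point on the carrier with the green board, on its vertical turning axis, 66 mm above the table. Dark steel disc, 90 mm diameter, top at 26 mm, with an upright aluminium nest block 54 mm long (this point's x axis), 24 mm thick (y), top at 80 mm with the green board on it. White pointer line on the disc on the +x side. The point turns with the carrier; z is up.
- carrier (a joint): Angle of that carrier in rad, growing anticlockwise seen from above: 0 = white pointer at the red index mark, which lies just outside the disc at the end away from the knob. Starts at 0.5 to 1.1; limits -1.6 and 1.6. Free, it turns easily (0.04 N m) and stays where it is left; clamped, the strap holds it (about 0.4 N m).
- carrier_mark (a point): Outer end of the white pointer line on the green board's carrier: 44 mm from its turning axis, 27 mm above the table.
- spare_carrier_mark (a point): Outer end of the pointer line on the other carrier, the one with the white board, 44 mm from that carrier's axis. Not to be turned.
- spare_clamp (a joint): Knob angle of the other work-holder, the one with the white board; 0 = fully tight. Not to be turned.

How it is judged:
By the outcome, as a careful person would: the job done as asked, in the order asked, and still so for the second after the job is handed in, with the robot touching nothing.
It also fails if it takes over 64 s, if anything falls off the work surface, if the arm or the gripper's body presses on something with over 40 N, if the wrist force passes 120 N, or if a joint passes its speed limit or range.

## Working session

There is one attempt and no reset: what is moved stays moved. The work goes in short steps, Python scripts to look and compute and a tool call to move; the robot and the scene stay as the last step left them, time stands still between calls to the robot, and variables do not carry over. Pictures are saved under pics/ and viewed, about 8 in all and at most 12, crops included, and the job is handed in when it is done.

Besides the shell and the picture viewer there is one more tool, called as name(argument=value, ...) on one line, values as JSON. play_rows: Moves the arm, as the interface text tells. Its arguments: {"type":"object","properties":{"series":{"type":"array"},"squeeze":{"type":"number"}},"required":["series"]}

```bash
mkdir -p pics
cat > h.py <<'E'
import numpy as np, cv2
from rig import *
def K(p):
    f=240/np.tan(np.radians(p["vfov"])/2); return np.array([[f,0,p["cx"]],[0,f,p["cy"]],[0,0,1.]])
def Rq(q): 
    from scipy.spatial.transform import Rotation as R
    return R.from_quat([q[1],q[2],q[3],q[0]]).as_matrix()
def ext(p,s=None):  # world->cam R,t
    if "hand_eye" in p:
        T=np.eye(4);T[:3,:3]=Rq(s["ee_rot"]);T[:3,3]=s["position"]
        M=np.linalg.inv(T@np.array(p["hand_eye"]));return M[:3,:3],M[:3,3]
    return cv2.Rodrigues(np.array(p["rvec"],float))[0],np.array(p["tvec"],float).ravel()
def toz(p,uv,z,s=None):
    R,t=ext(p,s); u=cv2.undistortPoints(np.array(uv,float).reshape(-1,1,2),K(p),np.array(p["dist"],float)).reshape(-1,2)
    d=np.c_[u,np.ones(len(u))]@R; c=-R.T@t
    return c+d*((z-c[2])/d[:,2])[:,None]
def proj(p,X,s=None):
    R,t=ext(p,s);return cv2.projectPoints(np.array(X,float).reshape(-1,3),cv2.Rodrigues(R)[0],t,K(p),np.array(p["dist"],float))[0].reshape(-1,2)
def save(p,n,crop=None,sc=1):
    im=p["pixels"][...,::-1]
    if crop: im=im[crop[1]:crop[3],crop[0]:crop[2]]
    cv2.imwrite("pics/"+n,cv2.resize(im,None,fx=sc,fy=sc,interpolation=cv2.INTER_CUBIC))
E
python3 - <<'E'
from h import *
p=get_image("scene");save(p,"a.png")
for l,z in [("holder",.012),("clamp_grip",.06),("carrier_grip",.06),("carrier_mark",.027),("spare_carrier_mark",.027),("spare_clamp",.06)]:
    for m in masks_of(p,l)[:2]: print(l,round(m["p"],2),m["xy"],m["region"].sum(),toz(p,m["xy"],z).round(3))
s=get_state();print(s["position"],s["ee_rot"],s["width"],s["contact_force"],tips_ahead)
E
```

```text
holder 0.65 [240.1, 288.6] 7212 [[ 0.534 -0.137  0.012]]
clamp_grip 0.98 [237.2, 242.4] 583 [[ 0.474 -0.116  0.06 ]]
carrier_grip 0.86 [240.0, 297.3] 2206 [[ 0.597 -0.154  0.06 ]]
carrier_mark 0.9 [239.3, 297.7] 2219 [[ 0.567 -0.148  0.027]]
carrier_mark 0.61 [240.0, 291.2] 7305 [[ 0.554 -0.143  0.027]]
spare_carrier_mark 0.93 [381.6, 250.0] 1933 [[0.568 0.117 0.027]]
spare_clamp 0.85 [359.4, 197.2] 492 [[0.454 0.133 0.06 ]]
[ 5.74905214e-01 -2.25733002e-06  2.42117366e-01] [-2.53649898e-05  9.99999983e-01  1.24952175e-06 -1.80177922e-04] 0.08555953951568858 [-0.81521982 -0.26857944  0.24526111] 0.011
```

View pics/a.png

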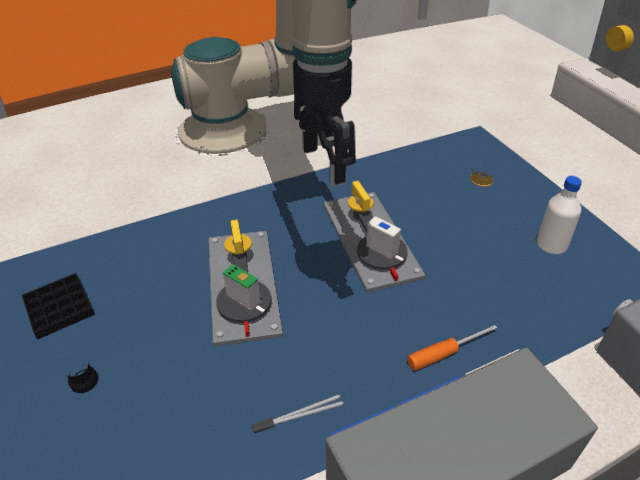

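The scene picture shows the green-board holder on the left: yellow knob at about (237,242), green board at (240,285), white pointer end at (262,309) and red mark at (247,328). The white-board twin is on the right.

play_rows(series=[{"dx": -9,"dy": -25,"dz": 6,"fingers": -1},{"dx": -9,"dy": -25,"dz": 6,"fingers": -1},{"dx": -9,"dy": -25,"dz": 6,"fingers": -1},{"dx": -9,"dy": -25,"dz": 6,"fingers": -1},{"dx": -9,"dy": -25,"dz": 6,"fingers": -1},{"dx": 0,"dy": -5,"fingers": -1},{"fingers": -1}])

```text
invalid input at $.series[0]: expected keys fingers, dx, dy, dz, turn
```

Run:
```python
from h import *
s=get_state();p=get_image("wrist");save(p,"b.png")
print(s["position"],s["ee_rot"],p["hand_eye"],s["clock"])
for l,z in [("holder",.012),("clamp_grip",.068),("carrier_grip",.06),("carrier_mark",.027)]:
    for m in masks_of(p,l)[:2]: print(l,round(m["p"],2),m["xy"],m["region"].sum(),toz(p,m["xy"],z,s).round(4))
```

```text
[ 5.74905214e-01 -2.25733002e-06  2.42117366e-01] [-2.53649898e-05  9.99999983e-01  1.24952175e-06 -1.80177922e-04] [[ 9.99999563e-01 -7.27645784e-04  5.86235036e-04  2.96099626e-04]
 [ 5.45794162e-04  9.64078574e-01  2.65616650e-01 -6.65166875e-02]
 [-7.58451473e-04 -2.65616214e-01  9.64078551e-01 -1.32094271e-01]
 [ 0.00000000e+00  0.00000000e+00  0.00000000e+00  1.00000000e+00]] 0.35
clamp_grip 0.61 [197.0, 350.0] 1019 [[ 0.4791 -0.1067  0.068 ]]
carrier_grip 0.58 [307.5, 362.3] 6782 [[ 0.5705 -0.1225  0.06  ]]
carrier_mark 0.68 [306.7, 365.6] 6916 [[ 0.5692 -0.1459  0.027 ]]
```

View pics/b.png

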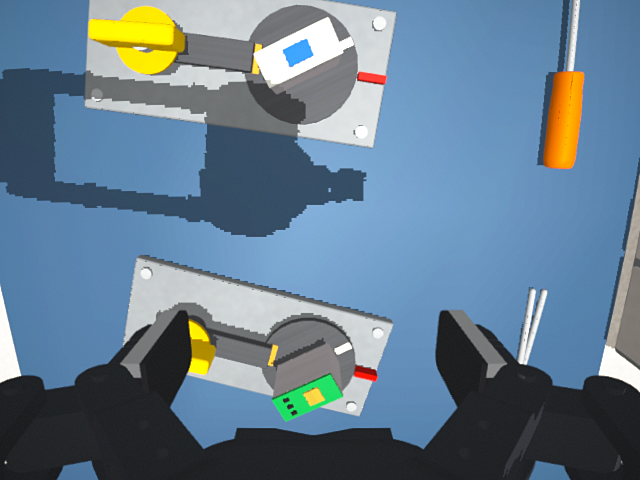

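The wrist picture shows the green holder at the bottom, with its board at (310,395) and its knob at (190,345), partly hidden by the left finger. The move was refused because every row needs all five keys, so I'll resend it.

play_rows(series=[{"dx": -9,"dy": -25,"dz": 6,"turn": 0,"fingers": -1},{"dx": -9,"dy": -25,"dz": 6,"turn": 0,"fingers": -1},{"dx": -9,"dy": -25,"dz": 6,"turn": 0,"fingers": -1},{"dx": -9,"dy": -25,"dz": 6,"turn": 0,"fingers": -1},{"dx": -9,"dy": -25,"dz": 6,"turn": 0,"fingers": -1},{"dx": 0,"dy": 0,"dz": 0,"turn": 0,"fingers": -1},{"dx": 0,"dy": 0,"dz": 0,"turn": 0,"fingers": -1}])

```text
clock: 1.18
position: [0.5282, -0.1284, 0.2732]
ee_rot: [-0.0, 1.0, 0.002, 0.0]
contact_force: [-0.1, 0.2, 0.3]
width: 0.0854
```

Run:
```python
from h import *
s=get_state();p=get_image("wrist");save(p,"c.png")
print(s["position"],s["ee_rot"],s["clock"])
for l,z in [("holder",.012),("clamp_grip",.068),("carrier_grip",.06),("carrier_mark",.027)]:
    for m in masks_of(p,l)[:2]:
        print(l,round(m["p"],2),m["xy"],m["region"].sum(),toz(p,m["xy"],z,s).round(4), cv2.minAreaRect(np.argwhere(m["region"])[:,::-1].astype(np.float32)))
```

```text
[ 0.52817907 -0.12843347  0.27319193] [-8.95280285e-05  9.99998280e-01  1.84718459e-03  1.43494532e-04] 1.1833
holder 0.85 [298.4, 203.0] 29549 [[ 0.5148 -0.1273  0.012 ]] ((299.67193603515625, 202.381103515625), (266.4662780761719, 116.42510223388672), 15.52410888671875)
clamp_grip 0.56 [234.5, 192.3] 2855 [[ 0.4647 -0.1092  0.068 ]] ((229.49452209472656, 196.883056640625), (58.143798828125, 67.28765869140625), 60.75117111206055)
carrier_grip 0.81 [362.4, 219.8] 6584 [[ 0.5705 -0.1334  0.06  ]] ((359.23126220703125, 221.43728637695312), (91.4112319946289, 93.3913803100586), 13.134021759033203)
```

View pics/c.png

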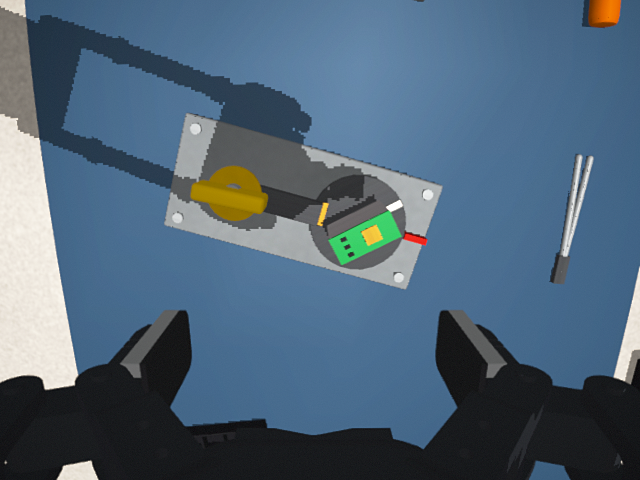

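The wrist picture shows the whole green holder: plate corners at about (187,113), (441,185), (407,289) and (165,225). The wing runs (193,192)–(266,206), the pointer is at (395,206), the red mark at (415,238), and the board is centred at (367,237).

```bash
cat >> h.py <<'E'
def meas(p,s,yoff=0):
    hsv=cv2.cvtColor(p["pixels"],cv2.COLOR_RGB2HSV);o={}
    def rect(mask,z,name):
        n,l,st,_=cv2.connectedComponentsWithStats(mask.astype(np.uint8))
        if n<2: print(name,"none");return
        l=l==1+np.argmax(st[1:,4]); px=np.argwhere(l)[:,::-1]
        w=toz(p,px,z,s)[:,:2]; r=cv2.minAreaRect((w*1000).astype(np.float32))
        (c,(a,b),g)=r
        if a<b:a,b,g=b,a,g+90
        g=(g+90)%180-90
        print(name,len(px),"centre",np.round(c,1),"size",round(a,1),round(b,1),"ang",round(g,1)); return c,g
    H,S,V=[hsv[...,i].astype(int) for i in range(3)]
    m=masks_of(p,"holder")
    if m: rect(cv2.morphologyEx(m[0]["region"].astype(np.uint8),cv2.MORPH_OPEN,np.ones((7,7))),.012,"plate")
    rect((H>55)&(H<80)&(S>120)&(V>60),.083,"board")
    y=(H>18)&(H<32)&(S>180)&(V>60)
    rect(y,.046,"yellow46")
    rect(y,.076,"yellow76")
    rect(((H<6)|(H>174))&(S>180),.014,"red")
    return hsv
E
python3 - <<'E'
from h import *
s=get_state();p=get_image("wrist")
meas(p,s)
print("corners",toz(p,[(187,113),(441,185),(407,289),(165,225)],.012,s).round(4)[:,:2])
print("wing",toz(p,[(192,183),(191,197),(266,210),(268,197)],.076,s).round(4)[:,:2])
print("ptr,red",toz(p,[(401,203),(404,236),(427,241)],.027,s).round(4)[:,:2],toz(p,[(404,236),(427,241)],.013,s).round(4)[:,:2])
print("board",toz(p,[(328,239),(343,265),(403,236),(391,208)],.081,s).round(4)[:,:2])
E
```

```text
plate 29675 centre [ 518.1 -128.8] size 252.9 111.7 ang -15.7
board 1612 centre [ 569.8 -143.1] size 53.8 24.3 ang 27.1
yellow46 2731 centre [ 455.9 -116.4] size 60.0 49.3 ang 27.4
yellow76 2731 centre [ 462.  -111.7] size 55.0 45.2 ang 27.4
red 165 centre [ 628.2 -160.9] size 22.9 7.3 ang -15.7
corners [[ 0.4133 -0.0427]
 [ 0.65   -0.1069]
 [ 0.6243 -0.2121]
 [ 0.3847 -0.1474]]
wing [[ 0.4327 -0.099 ]
 [ 0.4312 -0.1102]
 [ 0.4911 -0.1205]
 [ 0.4929 -0.11  ]]
ptr,red [[ 0.6095 -0.1221]
 [ 0.6142 -0.1533]
 [ 0.6364 -0.158 ]] [[ 0.6174 -0.1567]
 [ 0.6404 -0.1616]]
board [[ 0.5409 -0.1429]
 [ 0.5535 -0.1647]
 [ 0.6012 -0.14  ]
 [ 0.5902 -0.1173]]
```

play_rows(series=[{"dx": -5,"dy": 1.3,"dz": -5,"turn": -0.124,"fingers": -1},{"dx": -5,"dy": 1.3,"dz": -5,"turn": -0.124,"fingers": -1},{"dx": -5,"dy": 1.3,"dz": -5,"turn": -0.124,"fingers": -1},{"dx": -5,"dy": 1.3,"dz": -5,"turn": -0.124,"fingers": -1},{"dx": -5,"dy": 1.3,"dz": -5,"turn": -0.124,"fingers": -1},{"dx": -5,"dy": 1.3,"dz": -5,"turn": -0.124,"fingers": -1},{"dx": -5,"dy": 1.3,"dz": -5,"turn": -0.124,"fingers": -1},{"dx": -5,"dy": 1.3,"dz": -5,"turn": -0.124,"fingers": -1},{"dx": -5,"dy": 1.3,"dz": -5,"turn": -0.124,"fingers": -1},{"dx": -5,"dy": 1.3,"dz": -5,"turn": -0.124,"fingers": -1},{"dx": -5,"dy": 1.3,"dz": -5,"turn": -0.124,"fingers": -1},{"dx": -5,"dy": 1.3,"dz": -5,"turn": -0.124,"fingers": -1},{"dx": -5,"dy": 1.3,"dz": -5,"turn": -0.124,"fingers": -1},{"dx": -2,"dy": 1.3,"dz": -5,"turn": -0.124,"fingers": -1},{"dx": 0,"dy": 0,"dz": 0,"turn": 0,"fingers": -1},{"dx": 0,"dy": 0,"dz": 0,"turn": 0,"fingers": -1}])

```text
clock: 2.87
position: [0.461, -0.097, 0.1971]
ee_rot: [-0.0, -0.643, 0.766, 0.002]
contact_force: [1.2, 0.2, -0.2]
width: 0.0855
```

```bash
cat >> h.py <<'E'
def pose(s):
    x=Rq(s["ee_rot"])[:,0]; print("tcp mm",np.round(np.array(s["position"])*1000,1),"yaw",round(np.degrees(np.arctan2(x[1],x[0])),1),"w",round(s["width"]*1000,1),"F",np.round(s["contact_force"],1),"M",np.round(s["moment"],2),"q6",round(s["qpos"][5],2),"t",round(s["clock"],2))
E
python3 - <<'E'
from h import *
s=get_state();pose(s);p=get_image("wrist");save(p,"d.png")
meas(p,s)
E
```

```text
tcp mm [461.  -97.  197.1] yaw -99.9 w 85.5 F [ 1.2  0.2 -0.2] M [ 0.02 -0.05 -0.04] q6 1.39 t 2.87
plate 43614 centre [ 507.1 -126.2] size 228.3 110.5 ang -15.5
board 3541 centre [ 569.6 -143.5] size 53.6 24.2 ang 27.2
yellow46 4138 centre [ 454.4 -114.8] size 65.1 46.9 ang 18.2
yellow76 4138 centre [ 462.2 -114.3] size 58.2 42.0 ang 18.2
red 191 centre [622.2 108.5] size 21.6 5.8 ang -17.8
```

View pics/d.png

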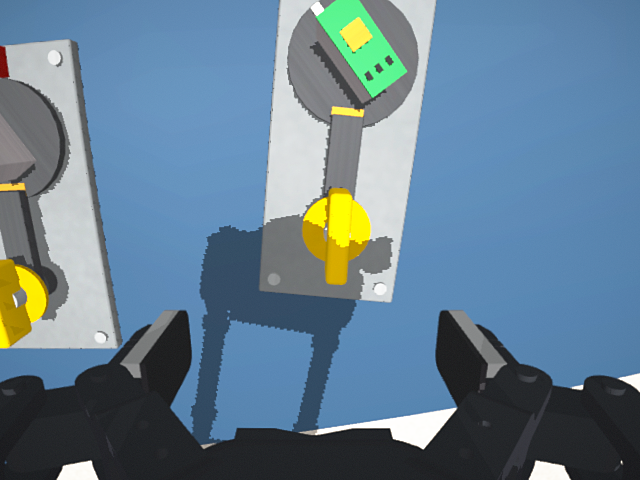

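The wrist picture shows the knob wing running from (340,190) to (337,285), with the plate end below it. The jaws now close across the wing.

Run:
```python
from h import *
s=get_state();p=get_image("wrist")
w=toz(p,[(326,282),(348,283),(330,192),(351,192)],.076,s)[:,:2]*1000
print(w.round(1),w.mean(0)); d=w[2:].mean(0)-w[:2].mean(0);print(np.hypot(*d),np.degrees(np.arctan2(d[1],d[0])))
```

```text
[[ 433.9 -101.2]
 [ 430.7 -115.1]
 [ 491.  -113.3]
 [ 488.8 -125.9]] [ 461.08478638 -113.86135739]
58.67571511819023 -11.218089458071285
```

play_rows(series=[{"dx": 0,"dy": -8,"dz": -15,"turn": 0,"fingers": -1},{"dx": 0,"dy": -8,"dz": -15,"turn": 0,"fingers": -1},{"dx": 0,"dy": 0,"dz": -15,"turn": 0,"fingers": -1},{"dx": 0,"dy": 0,"dz": -15,"turn": -0.01,"fingers": -1},{"dx": 0,"dy": 0,"dz": -10,"turn": 0,"fingers": -1},{"dx": 0,"dy": 0,"dz": 0,"turn": 0,"fingers": -1},{"dx": 0,"dy": 0,"dz": 0,"turn": 0,"fingers": -1}])

```text
clock: 3.6
position: [0.4663, -0.1158, 0.1283]
ee_rot: [0.002, -0.643, 0.766, -0.003]
contact_force: [-1.1, -0.0, -0.4]
width: 0.0854
```

play_rows(series=[{"dx": -3,"dy": 1.5,"dz": -10,"turn": 0,"fingers": -1},{"dx": -3,"dy": 1.5,"dz": -10,"turn": 0,"fingers": -1},{"dx": 0,"dy": 0,"dz": -10,"turn": 0,"fingers": -1},{"dx": 0,"dy": 0,"dz": -10,"turn": 0,"fingers": -1},{"dx": 0,"dy": 0,"dz": 0,"turn": 0,"fingers": -1},{"dx": 0,"dy": 0,"dz": 0,"turn": 0,"fingers": -1}])

```text
clock: 4.1
position: [0.4656, -0.1147, 0.0928]
ee_rot: [0.005, -0.645, 0.764, -0.008]
contact_force: [1.0, -0.2, 0.1]
width: 0.0852
```

play_rows(series=[{"dx": -3,"dy": 1,"dz": -6,"turn": 0,"fingers": -1},{"dx": -2,"dy": 0.5,"dz": -6,"turn": 0,"fingers": -1},{"dx": -2,"dy": 0.5,"dz": -6,"turn": 0,"fingers": -1},{"dx": -2,"dy": 0.5,"dz": -6,"turn": 0,"fingers": -1},{"dx": -1,"dy": 0,"dz": -3,"turn": 0,"fingers": -1},{"dx": 0,"dy": 0,"dz": 0,"turn": 0,"fingers": -1}])

```text
clock: 4.6
position: [0.4566, -0.1127, 0.0663]
ee_rot: [0.006, -0.645, 0.764, -0.011]
contact_force: [-0.6, -0.4, 0.2]
width: 0.0857
```

Run:
```python
from h import *
s=get_state();pose(s);print(Rq(s["ee_rot"]).round(3))
```

```text
tcp mm [ 456.6 -112.7   66.3] yaw -99.6 w 85.7 F [-0.6 -0.4  0.2] M [-0.   -0.    0.05] q6 1.35 t 4.6
[[-0.167 -0.986  0.024]
 [-0.986  0.167 -0.009]
 [ 0.005 -0.025 -1.   ]]
```

play_rows(series=[{"dx": 3,"dy": 0,"dz": -2,"turn": -0.015,"fingers": -1},{"dx": 0.5,"dy": 0,"dz": -2,"turn": 0,"fingers": 0},{"dx": 0,"dy": 0,"dz": 0,"turn": 0,"fingers": 1},{"dx": 0,"dy": 0,"dz": 0,"turn": 0,"fingers": 1},{"dx": 0,"dy": 0,"dz": 0,"turn": 0,"fingers": 1},{"dx": 0,"dy": 0,"dz": 0,"turn": 0,"fingers": 1},{"dx": 0,"dy": 0,"dz": 0,"turn": 0,"fingers": 1},{"dx": 0,"dy": 0,"dz": 0,"turn": 0,"fingers": 1},{"dx": 0,"dy": 0,"dz": 0,"turn": 0,"fingers": 1}], squeeze=50)

```text
clock: 5.35
position: [0.4611, -0.1129, 0.0621]
ee_rot: [0.006, -0.639, 0.769, -0.011]
contact_force: [0.7, 0.3, -0.7]
width: 0.0145
```

Run:
```python
from h import *
pose(get_state())
```

```text
tcp mm [ 461.1 -112.9   62.1] yaw -100.6 w 14.5 F [ 0.7  0.3 -0.7] M [-0.03  0.01  0.  ] q6 1.37 t 5.35
```

play_rows(series=[{"dx": 0,"dy": 0,"dz": 0,"turn": 0.08,"fingers": 1},{"dx": 0,"dy": 0,"dz": 0,"turn": 0.08,"fingers": 1},{"dx": 0,"dy": 0,"dz": 0,"turn": 0.08,"fingers": 1},{"dx": 0,"dy": 0,"dz": 0,"turn": 0.08,"fingers": 1},{"dx": 0,"dy": 0,"dz": 0,"turn": 0.08,"fingers": 1}])

```text
clock: 5.77
position: [0.4611, -0.112, 0.0621]
ee_rot: [-0.009, 0.783, -0.621, 0.009]
contact_force: [-0.4, -0.4, -0.9]
width: 0.0146
```

Run:
```python
from h import *
pose(get_state())
```

```text
tcp mm [ 461.1 -112.    62.1] yaw -76.9 w 14.6 F [-0.4 -0.4 -0.9] M [ 0.05 -0.01 -0.16] q6 0.93 t 5.77
```

play_rows(series=[{"dx": 0,"dy": 0,"dz": 0,"turn": 0.08,"fingers": 1},{"dx": 0,"dy": 0,"dz": 0,"turn": 0.08,"fingers": 1},{"dx": 0,"dy": 0,"dz": 0,"turn": 0.08,"fingers": 1},{"dx": 0,"dy": -0.5,"dz": 0,"turn": 0.08,"fingers": 1},{"dx": 0,"dy": 0,"dz": 0,"turn": 0.08,"fingers": 1},{"dx": 0,"dy": 0,"dz": 0,"turn": 0.08,"fingers": 1},{"dx": 0,"dy": 0,"dz": 0,"turn": 0.08,"fingers": 1},{"dx": 0,"dy": 0,"dz": 0,"turn": 0.06,"fingers": 1},{"dx": 0,"dy": 0,"dz": 0,"turn": 0,"fingers": 1},{"dx": 0,"dy": 0,"dz": 0,"turn": 0,"fingers": 1}])

```text
clock: 6.6
position: [0.4603, -0.1109, 0.0621]
ee_rot: [-0.014, 0.94, -0.341, 0.005]
contact_force: [-0.2, 0.9, -0.7]
width: 0.0145
```

Run:
```python
from h import *
pose(get_state())
```

```text
tcp mm [ 460.3 -110.9   62.1] yaw -39.9 w 14.5 F [-0.2  0.9 -0.7] M [-0.01  0.02 -0.06] q6 0.27 t 6.6
```

play_rows(series=[{"dx": 0,"dy": 0,"dz": 0,"turn": 0,"fingers": -1},{"dx": 0,"dy": 0,"dz": 0,"turn": 0,"fingers": -1},{"dx": 0,"dy": 0,"dz": 0,"turn": 0,"fingers": -1},{"dx": 0,"dy": 0,"dz": 0,"turn": 0,"fingers": -1},{"dx": 0,"dy": 0,"dz": 0,"turn": 0,"fingers": -1},{"dx": 0,"dy": 0,"dz": 15,"turn": 0,"fingers": -1},{"dx": 0,"dy": 0,"dz": 20,"turn": 0,"fingers": -1},{"dx": 0,"dy": 0,"dz": 20,"turn": 0,"fingers": -1},{"dx": 0,"dy": 0,"dz": 20,"turn": 0,"fingers": -1},{"dx": 0,"dy": 0,"dz": 20,"turn": 0,"fingers": -1},{"dx": 18,"dy": -5,"dz": 10,"turn": -0.08,"fingers": -1},{"dx": 18,"dy": -5,"dz": 0,"turn": -0.08,"fingers": -1},{"dx": 18,"dy": -5,"dz": 0,"turn": -0.08,"fingers": -1},{"dx": 18,"dy": -5,"dz": 0,"turn": -0.08,"fingers": -1},{"dx": 18,"dy": -5,"dz": 0,"turn": -0.08,"fingers": -1},{"dx": 15,"dy": -5,"dz": 0,"turn": 0,"fingers": -1},{"dx": 0,"dy": 0,"dz": 0,"turn": 0,"fingers": -1},{"dx": 0,"dy": 0,"dz": 0,"turn": 0,"fingers": -1}])

```text
clock: 8.1
position: [0.5669, -0.1409, 0.1734]
ee_rot: [-0.014, 0.847, -0.532, 0.007]
contact_force: [-0.6, 0.4, 0.2]
width: 0.0854
```

Run:
```python
from h import *
s=get_state();pose(s);p=get_image("wrist");save(p,"e.png");meas(p,s)
```

```text
tcp mm [ 566.9 -140.9  173.4] yaw -64.3 w 85.4 F [-0.6  0.4  0.2] M [ 0.02  0.06 -0.02] q6 0.73 t 8.1
plate 42121 centre [ 517.8 -129.1] size 251.4 110.8 ang -15.7
board 3256 centre [ 571.1 -143.5] size 53.5 24.1 ang 27.5
yellow46 3802 centre [ 448.7 -119.2] size 75.2 41.2 ang 14.2
yellow76 3802 centre [ 468.8 -118.6] size 66.6 36.4 ang 14.2
red 492 centre [621.4 113.8] size 21.4 14.5 ang -7.7
```

View pics/e.png

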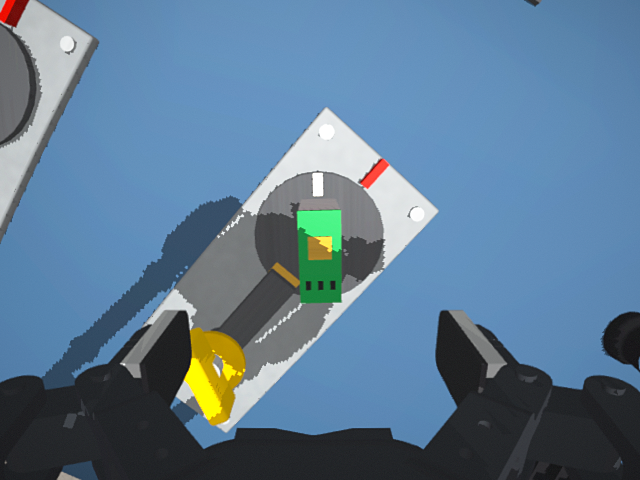

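The wrist picture shows the knob turned off-line by about 60° at (212,370). The board is at (320,255), the white pointer at (318,185) and the red mark at (374,173). The carrier is about 43° off.

play_rows(series=[{"dx": 2,"dy": -1.5,"dz": -12,"turn": 0.03,"fingers": -1},{"dx": 2,"dy": -1,"dz": -12,"turn": 0,"fingers": -1},{"dx": 0,"dy": 0,"dz": -12,"turn": 0,"fingers": -1},{"dx": 0,"dy": 0,"dz": -12,"turn": 0,"fingers": -1},{"dx": 0,"dy": 0,"dz": -12,"turn": 0,"fingers": -1},{"dx": 0,"dy": 0,"dz": 0,"turn": 0,"fingers": -1}])

```text
clock: 8.7
position: [0.5637, -0.1409, 0.1131]
ee_rot: [-0.014, 0.855, -0.518, 0.006]
contact_force: [-0.1, 0.9, -0.1]
width: 0.0851
```

play_rows(series=[{"dx": 5,"dy": -2,"dz": -3,"turn": 0,"fingers": -1},{"dx": 3,"dy": -0.5,"dz": -8,"turn": 0,"fingers": -1},{"dx": 1,"dy": -0.5,"dz": -8,"turn": 0,"fingers": -1},{"dx": 1,"dy": 0,"dz": -8,"turn": 0,"fingers": -1},{"dx": 1,"dy": 0,"dz": -8,"turn": 0,"fingers": -1},{"dx": 0,"dy": 0,"dz": 0,"turn": 0,"fingers": -1}])

```text
clock: 9.2
position: [0.575, -0.1439, 0.0773]
ee_rot: [-0.014, 0.855, -0.518, 0.007]
contact_force: [0.4, 0.2, 0.1]
width: 0.0854
```

play_rows(series=[{"dx": -3,"dy": 0,"dz": -6,"turn": 0,"fingers": -1},{"dx": -1,"dy": 0,"dz": -6,"turn": 0,"fingers": -1},{"dx": 0,"dy": 0,"dz": -4,"turn": 0,"fingers": -1},{"dx": 0,"dy": 0,"dz": 0,"turn": 0,"fingers": -1}])

```text
clock: 9.53
position: [0.5703, -0.1438, 0.0592]
ee_rot: [-0.014, 0.855, -0.518, 0.006]
contact_force: [-0.1, 0.5, -0.1]
width: 0.0856
```

Run:
```python
from h import *
pose(get_state())
```

```text
tcp mm [ 570.3 -143.8   59.2] yaw -62.4 w 85.6 F [-0.1  0.5 -0.1] M [0.02 0.02 0.02] q6 0.69 t 9.53
```

play_rows(series=[{"dx": 0,"dy": 0,"dz": 0,"turn": 0,"fingers": 1},{"dx": 0,"dy": 0,"dz": 0,"turn": 0,"fingers": 1},{"dx": 0,"dy": 0,"dz": 0,"turn": 0,"fingers": 1},{"dx": 0,"dy": 0,"dz": 0,"turn": 0,"fingers": 1},{"dx": 0,"dy": 0,"dz": 0,"turn": 0,"fingers": 1},{"dx": 0,"dy": 0,"dz": 0,"turn": 0,"fingers": 1},{"dx": 0,"dy": 0,"dz": 0,"turn": 0,"fingers": 1},{"dx": 0,"dy": 0,"dz": 0,"turn": -0.08,"fingers": 1},{"dx": 0,"dy": 0,"dz": 0,"turn": -0.08,"fingers": 1},{"dx": 0,"dy": 0,"dz": 0,"turn": -0.08,"fingers": 1},{"dx": 0,"dy": 0,"dz": 0,"turn": -0.08,"fingers": 1},{"dx": 0,"dy": 0,"dz": 0,"turn": 0,"fingers": 1}], squeeze=40)

```text
clock: 10.53
position: [0.5701, -0.1431, 0.0599]
ee_rot: [-0.013, 0.757, -0.653, 0.009]
contact_force: [-0.5, 0.3, -0.3]
width: 0.0235
```

Run:
```python
from h import *
pose(get_state())
```

```text
tcp mm [ 570.1 -143.1   59.9] yaw -81.5 w 23.5 F [-0.5  0.3 -0.3] M [ 0.01  0.08 -0.02] q6 1.03 t 10.53
```

Gripped, and it turns freely. About 24° is left.

play_rows(series=[{"dx": 0,"dy": 0,"dz": 0,"turn": -0.08,"fingers": 1},{"dx": 0,"dy": 0,"dz": 0,"turn": -0.08,"fingers": 1},{"dx": 0,"dy": 0,"dz": 0,"turn": -0.08,"fingers": 1},{"dx": 0,"dy": 0,"dz": 0,"turn": -0.08,"fingers": 1},{"dx": 0,"dy": 0,"dz": 0,"turn": -0.08,"fingers": 1},{"dx": 0,"dy": 0,"dz": 0,"turn": 0,"fingers": 1},{"dx": 0,"dy": 0,"dz": 0,"turn": 0,"fingers": 1}])

```text
clock: 11.12
position: [0.5701, -0.1432, 0.0599]
ee_rot: [0.01, -0.612, 0.791, -0.011]
contact_force: [0.0, 0.8, -0.8]
width: 0.0233
```

Run:
```python
from h import *
s=get_state();pose(s);p=get_image("wrist");save(p,"f.png")
```

```text
tcp mm [ 570.1 -143.2   59.9] yaw -104.5 w 23.3 F [ 0.   0.8 -0.8] M [ 0.01  0.1  -0.01] q6 1.45 t 11.12
```

View pics/f.png

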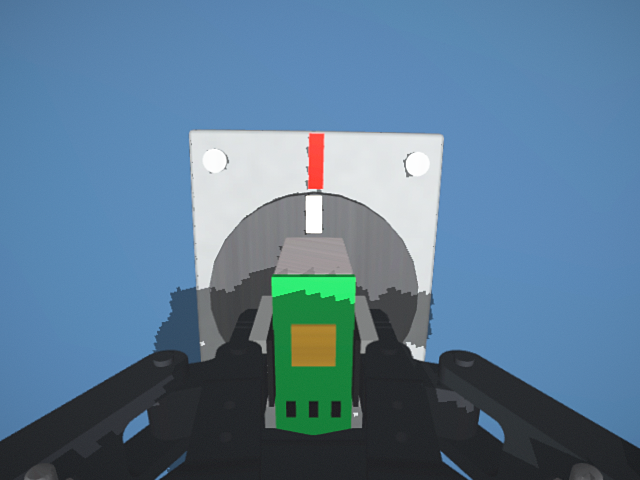

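The picture shows the white pointer at (314,214) nearly in line with the red mark at (316,160). About 1° of clockwise turn is left.

play_rows(series=[{"dx": 0,"dy": 0,"dz": 0,"turn": -0.02,"fingers": 1},{"dx": 0,"dy": 0,"dz": 0,"turn": 0,"fingers": 1},{"dx": 0,"dy": 0,"dz": 0,"turn": 0,"fingers": 1}])

```text
clock: 11.42
position: [0.5701, -0.1433, 0.0599]
ee_rot: [0.01, -0.605, 0.796, -0.011]
contact_force: [-1.2, 0.7, 0.0]
width: 0.0234
```

```bash
cat >> h.py <<'E'
def align(p,s,guess_ax=(571.0,-143.5)):
    a=p["pixels"].astype(int);R,G,B=a[...,0],a[...,1],a[...,2]
    ax=np.array(guess_ax)
    def pick(mask,z,r0,r1):
        px=np.argwhere(mask)[:,::-1]; w=toz(p,px,z,s)[:,:2]*1000; d=w-ax; r=np.hypot(*d.T); th=np.degrees(np.arctan2(d[:,1],d[:,0]))
        k=(r>r0)&(r<r1)&(th>-60)&(th<60); w=w[k]; return w
    for n,m,z,r0,r1 in [("red",(R>120)&(G<70)&(B<70),.013,40,80),("white",(R>225)&(G>225)&(B>225),.027,28,45)]:
        w=pick(m,z,r0,r1)
        if len(w)<20: print(n,"few");continue
        (c,(x,y),g)=cv2.minAreaRect(w.astype(np.float32)); c=np.array(c);d=c-ax
        print(n,len(w),c.round(1),"size",round(x,1),round(y,1),"ang of centre",round(np.degrees(np.arctan2(d[1],d[0])),2),"own",round(g,1))
E
python3 - <<'E'
from h import *
s=get_state();pose(s);p=get_image("wrist");align(p,s);meas(p,s)
E
```

```text
tcp mm [ 570.1 -143.3   59.9] yaw -105.6 w 23.4 F [-1.2  0.7  0. ] M [ 0.07  0.11 -0.04] q6 1.47 t 11.42
red 276 [ 622.8 -158.2] size 5.2 17.8 ang of centre -15.88 own 74.6
white 648 [ 605.5 -131.8] size 19.4 54.1 ang of centre 18.71 own 4.5
plate 56311 centre [ 565.5 -142.5] size 149.8 110.3 ang -15.6
board 10115 centre [ 572.4 -144.4] size 52.6 23.7 ang -15.6
yellow46 1424 centre [ 558.6 -140.4] size 17.2 16.6 ang -15.5
yellow76 1424 centre [ 573.3 -144.6] size 13.7 13.2 ang -15.5
red 709 centre [ 625.3 -158.8] size 22.7 5.5 ang -15.4
```

Board and plate both lie at -15.6°, so they are aligned. I'll release and go back to the knob.

play_rows(series=[{"dx": 0,"dy": 0,"dz": 0,"turn": 0,"fingers": -1},{"dx": 0,"dy": 0,"dz": 0,"turn": 0,"fingers": -1},{"dx": 0,"dy": 0,"dz": 0,"turn": 0,"fingers": -1},{"dx": 0,"dy": 0,"dz": 0,"turn": 0,"fingers": -1},{"dx": 0,"dy": 0,"dz": 0,"turn": 0,"fingers": -1},{"dx": 0,"dy": 0,"dz": 12,"turn": 0,"fingers": -1},{"dx": 0,"dy": 0,"dz": 15,"turn": 0,"fingers": -1},{"dx": 0,"dy": 0,"dz": 20,"turn": 0,"fingers": -1},{"dx": 0,"dy": 0,"dz": 20,"turn": 0,"fingers": -1},{"dx": 0,"dy": 0,"dz": 20,"turn": 0,"fingers": -1},{"dx": 0,"dy": 0,"dz": 20,"turn": 0,"fingers": -1}])

```text
clock: 12.43
position: [0.567, -0.143, 0.1658]
ee_rot: [0.007, -0.605, 0.796, -0.007]
contact_force: [-0.6, 0.1, -0.5]
width: 0.0851
```

play_rows(series=[{"dx": -11,"dy": 3,"dz": 0,"turn": 0.115,"fingers": -1},{"dx": -11,"dy": 3,"dz": 0,"turn": 0.115,"fingers": -1},{"dx": -11,"dy": 3,"dz": 0,"turn": 0.115,"fingers": -1},{"dx": -11,"dy": 3,"dz": 0,"turn": 0.115,"fingers": -1},{"dx": -11,"dy": 3,"dz": 0,"turn": 0.115,"fingers": -1},{"dx": -11,"dy": 3,"dz": 0,"turn": 0.115,"fingers": -1},{"dx": -11,"dy": 3,"dz": 0,"turn": 0.115,"fingers": -1},{"dx": -11,"dy": 3,"dz": 0,"turn": 0.115,"fingers": -1},{"dx": -11,"dy": 3,"dz": 0,"turn": 0.115,"fingers": -1},{"dx": -11,"dy": 3,"dz": 0,"turn": 0.115,"fingers": -1},{"dx": 0,"dy": 0,"dz": 0,"turn": 0,"fingers": -1},{"dx": 0,"dy": 0,"dz": 0,"turn": 0,"fingers": -1}])

```text
clock: 13.43
position: [0.457, -0.1138, 0.1743]
ee_rot: [-0.017, 0.95, -0.313, 0.008]
contact_force: [-0.1, -1.1, -0.6]
width: 0.0851
```

Run:
```python
from h import *
s=get_state();pose(s);p=get_image("wrist");meas(p,s)
print(Rq(s["ee_rot"]).round(3)[2])
```

```text
tcp mm [ 457.  -113.8  174.3] yaw -36.4 w 85.1 F [-0.1 -1.1 -0.6] M [-0.07 -0.01 -0.03] q6 0.2 t 13.43
plate 50828 centre [ 519.4 -129.5] size 254.5 110.3 ang -15.6
board 3381 centre [ 569.  -142.8] size 53.9 24.2 ang -15.3
yellow46 4756 centre [ 455.  -114.9] size 65.5 47.3 ang 21.5
yellow76 4756 centre [ 459.4 -109.1] size 58.1 41.9 ang 21.5
red 186 centre [ 631.6 -162. ] size 20.8 7.2 ang -19.2
[ 0.005 -0.038 -0.999]
```

play_rows(series=[{"dx": 2,"dy": 1,"dz": -12,"turn": -0.06,"fingers": -1},{"dx": 2,"dy": 0,"dz": -12,"turn": 0,"fingers": -1},{"dx": 0,"dy": 0,"dz": -12,"turn": 0,"fingers": -1},{"dx": 0,"dy": 0,"dz": -12,"turn": 0,"fingers": -1},{"dx": 0,"dy": 0,"dz": -12,"turn": 0,"fingers": -1},{"dx": 0,"dy": 0,"dz": 0,"turn": 0,"fingers": -1}])

```text
clock: 14.03
position: [0.4682, -0.115, 0.1134]
ee_rot: [-0.017, 0.938, -0.347, 0.013]
contact_force: [-0.5, 0.1, -0.7]
width: 0.0854
```

Run:
```python
from h import *
pose(get_state())
```

```text
tcp mm [ 468.2 -115.   113.4] yaw -40.7 w 85.4 F [-0.5  0.1 -0.7] M [0.   0.05 0.  ] q6 0.27 t 14.03
```

play_rows(series=[{"dx": -5,"dy": 2,"dz": -4,"turn": 0,"fingers": -1},{"dx": -3,"dy": 1,"dz": -8,"turn": 0,"fingers": -1},{"dx": -1,"dy": 0,"dz": -8,"turn": 0,"fingers": -1},{"dx": -1,"dy": 0,"dz": -8,"turn": 0,"fingers": -1},{"dx": -1,"dy": 0,"dz": -6,"turn": 0,"fingers": -1},{"dx": 0,"dy": 0,"dz": 0,"turn": 0,"fingers": -1}])

```text
clock: 14.53
position: [0.4585, -0.1125, 0.0776]
ee_rot: [-0.017, 0.937, -0.348, 0.015]
contact_force: [-0.8, -0.4, -0.1]
width: 0.0854
```

play_rows(series=[{"dx": 1.5,"dy": 0.5,"dz": -5,"turn": 0,"fingers": -1},{"dx": 0,"dy": 0,"dz": -5,"turn": 0,"fingers": -1},{"dx": 0,"dy": 0,"dz": -5,"turn": 0,"fingers": -1},{"dx": 0,"dy": 0,"dz": 0,"turn": 0,"fingers": -1}])

```text
clock: 14.87
position: [0.4606, -0.1123, 0.0613]
ee_rot: [-0.017, 0.937, -0.349, 0.016]
contact_force: [0.2, 0.5, 0.2]
width: 0.0852
```

play_rows(series=[{"dx": 0,"dy": 0,"dz": 0,"turn": 0,"fingers": 1},{"dx": 0,"dy": 0,"dz": 0,"turn": 0,"fingers": 1},{"dx": 0,"dy": 0,"dz": 0,"turn": 0,"fingers": 1},{"dx": 0,"dy": 0,"dz": 0,"turn": 0,"fingers": 1},{"dx": 0,"dy": 0,"dz": 0,"turn": 0,"fingers": 1},{"dx": 0,"dy": 0,"dz": 0,"turn": 0,"fingers": 1},{"dx": 0,"dy": 0,"dz": 0,"turn": 0,"fingers": 1},{"dx": 0,"dy": 0,"dz": 0,"turn": 0,"fingers": 1}], squeeze=60)

```text
clock: 15.53
position: [0.4598, -0.1113, 0.0619]
ee_rot: [-0.017, 0.937, -0.349, 0.015]
contact_force: [0.5, -0.1, -2.8]
width: 0.0144
```

Run:
```python
from h import *
pose(get_state())
```

```text
tcp mm [ 459.8 -111.3   61.9] yaw -40.9 w 14.4 F [ 0.5 -0.1 -2.8] M [ 0.03  0.04 -0.05] q6 0.27 t 15.53
```

Gripped. Now I'll turn it back about 65°, in stages.

play_rows(series=[{"dx": 0,"dy": 0,"dz": 0,"turn": -0.08,"fingers": 1},{"dx": 0,"dy": 0,"dz": 0,"turn": -0.08,"fingers": 1},{"dx": 0,"dy": 0,"dz": 0,"turn": -0.08,"fingers": 1},{"dx": 0,"dy": 0,"dz": 0,"turn": -0.08,"fingers": 1},{"dx": 0,"dy": 0,"dz": 0,"turn": -0.08,"fingers": 1},{"dx": 0,"dy": 0,"dz": 0,"turn": -0.08,"fingers": 1},{"dx": 0,"dy": 0,"dz": 0,"turn": -0.08,"fingers": 1},{"dx": 0,"dy": 0,"dz": 0,"turn": -0.08,"fingers": 1},{"dx": 0,"dy": 0,"dz": 0,"turn": -0.08,"fingers": 1},{"dx": 0,"dy": 0,"dz": 0,"turn": -0.08,"fingers": 1},{"dx": 0,"dy": 0,"dz": 0,"turn": -0.08,"fingers": 1},{"dx": 0,"dy": 0,"dz": 0,"turn": 0,"fingers": 1}])

```text
clock: 16.53
position: [0.4604, -0.1124, 0.0618]
ee_rot: [0.008, -0.686, 0.727, -0.022]
contact_force: [-1.2, -1.0, -0.4]
width: 0.014
```

Run:
```python
from h import *
pose(get_state())
```

```text
tcp mm [ 460.4 -112.4   61.8] yaw -93.4 w 14.0 F [-1.2 -1.  -0.4] M [0.07 0.07 0.03] q6 1.25 t 16.53
```

play_rows(series=[{"dx": 0,"dy": 0,"dz": 0,"turn": -0.06,"fingers": 1},{"dx": 0,"dy": 0,"dz": 0,"turn": -0.06,"fingers": 1},{"dx": 0,"dy": 0,"dz": 0,"turn": -0.06,"fingers": 1},{"dx": 0,"dy": 0,"dz": 0,"turn": -0.04,"fingers": 1},{"dx": 0,"dy": 0,"dz": 0,"turn": -0.04,"fingers": 1},{"dx": 0,"dy": 0,"dz": 0,"turn": -0.04,"fingers": 1}])

```text
clock: 17.03
position: [0.4601, -0.1128, 0.0619]
ee_rot: [0.004, -0.572, 0.82, -0.023]
contact_force: [-9.1, 1.5, 7.3]
width: 0.0142
```

Run:
```python
from h import *
pose(get_state())
```

```text
tcp mm [ 460.1 -112.8   61.9] yaw -110.2 w 14.2 F [-9.1  1.5  7.3] M [0.82 2.51 0.13] q6 1.57 t 17.03
```

The tool yaw has gone 4–5° past where I expected home, with a reaction moment, so the knob is on its stop. I'll release, lift and look.

play_rows(series=[{"dx": 0,"dy": 0,"dz": 0,"turn": 0,"fingers": -1},{"dx": 0,"dy": 0,"dz": 0,"turn": 0,"fingers": -1},{"dx": 0,"dy": 0,"dz": 0,"turn": 0,"fingers": -1},{"dx": 0,"dy": 0,"dz": 0,"turn": 0,"fingers": -1},{"dx": 0,"dy": 0,"dz": 0,"turn": 0,"fingers": -1},{"dx": 0,"dy": 0,"dz": 15,"turn": 0,"fingers": -1},{"dx": 0,"dy": 0,"dz": 20,"turn": 0,"fingers": -1},{"dx": 0,"dy": 0,"dz": 20,"turn": 0,"fingers": -1},{"dx": 0,"dy": 0,"dz": 20,"turn": 0,"fingers": -1},{"dx": 0,"dy": 0,"dz": 20,"turn": 0,"fingers": -1},{"dx": 0,"dy": 5,"dz": 20,"turn": 0,"fingers": -1},{"dx": 0,"dy": 5,"dz": 20,"turn": 0,"fingers": -1},{"dx": 0,"dy": 0,"dz": 0,"turn": 0,"fingers": -1},{"dx": 0,"dy": 0,"dz": 0,"turn": 0,"fingers": -1}])

```text
clock: 18.2
position: [0.4593, -0.1026, 0.2025]
ee_rot: [0.004, -0.576, 0.817, -0.023]
contact_force: [-0.0, -0.3, -0.3]
width: 0.0853
```

Run:
```python
from h import *
s=get_state();pose(s);p=get_image("wrist");save(p,"g.png");meas(p,s)
```

```text
tcp mm [ 459.3 -102.6  202.5] yaw -109.6 w 85.3 F [-0.  -0.3 -0.3] M [0.02 0.01 0.03] q6 1.57 t 18.2
plate 43371 centre [ 510.6 -127.3] size 236.4 111.0 ang -15.6
board 3268 centre [ 569.6 -143.5] size 53.6 24.0 ang -15.7
yellow46 3921 centre [ 455.1 -114.4] size 64.1 47.1 ang 14.4
yellow76 3921 centre [ 461.6 -115.1] size 57.5 42.2 ang 14.4
red 31 centre [ 618.9 -157.4] size 5.0 2.1 ang 70.6
```

View pics/g.png

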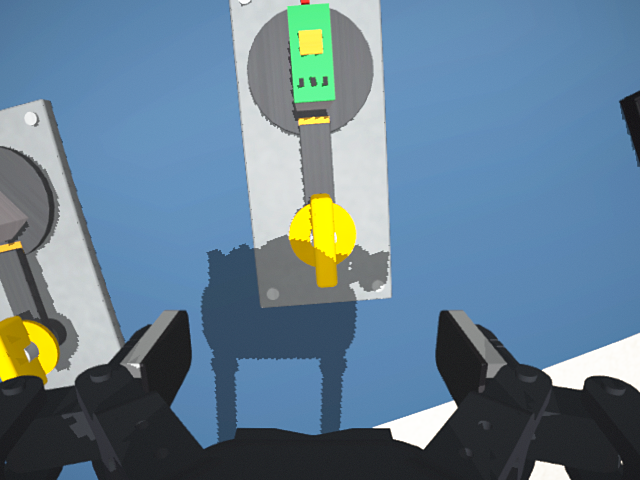

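The picture shows the wing from (321,196) to (327,286), about parallel to the plate. The board is aligned at (311,53). Next I'll measure the wing angle.

Run:
```python
from h import *
s=get_state();p=get_image("wrist")
print(toz(p,[(321,196),(327,286)],.076,s)[:,:2]*1000)
hsv=cv2.cvtColor(p["pixels"],cv2.COLOR_RGB2HSV).astype(int)
y=((hsv[...,0]>18)&(hsv[...,0]<32)&(hsv[...,1]>180)&(hsv[...,2]>60)).astype(np.uint8)
# silhouette fit: wing box (z46-76) + disc, over centre and angle
from scipy.optimize import minimize
def sil(v):
    m=np.zeros_like(y);c=v[:2];a=np.radians(v[2]);u=np.array([np.cos(a),np.sin(a)]);n=np.array([-u[1],u[0]])
    B=[[*(c+i*30*u+j*7*n),z] for i in(-1,1) for j in(-1,1) for z in(46,76)]
    t=np.linspace(0,6.28,60);D=[[c[0]+24*np.cos(q),c[1]+24*np.sin(q),z] for q in t for z in (41,46)]
    for P in(B,D):
        h=cv2.convexHull((proj(p,np.array(P)/1000,s)*16).astype(np.int32));cv2.fillConvexPoly(m,h,1,shift=4)
    return m
f=lambda v:int((sil(v)!=y)[170:310,260:400].sum())
best=min((f((x,w,g)),x,w,g) for x in np.arange(456,466,1) for w in np.arange(-118,-108,1) for g in np.arange(-22,-6,1))
print(best)
for g in np.arange(-20,-9,1.): print(g,f((best[1],best[2],g)),end="; ")
```

```text
[[ 488.82699434 -121.52918078]
 [ 431.79039158 -105.5767781 ]]
(381, np.int64(459), np.int64(-113), np.int64(-16))
-20.0 486; -19.0 443; -18.0 419; -17.0 392; -16.0 381; -15.0 381; -14.0 383; -13.0 390; -12.0 413; -11.0 448; -10.0 486;
```

```bash
python3 -c "
from rig import *
print(sign_off())"
```

```text
the job is handed in; nothing more can be done
None
```

The job is done and handed in at about 18 s on the robot's clock. I backed the green holder's knob off by about 61° (to about 66° from tight). I then turned the freed carrier about 43° clockwise onto the red mark and turned the knob back to its stop. The gripper is open and lifted well clear.

**Last checks:**
- **Carrier:** the board lies at -15.7° and the plate at -15.6°, so the pointer is on the mark to within about 0.1°. The numerical check of the white pointer itself failed because it also picked up the plate. I relied on the board's angle and on the picture taken about 1° before the end.
- **Knob:** the wing's top edge measures -15.6°, in line with the plate. An outline fit gave -15° to -16°, which agrees, though that fit is loose.
- **Slip at the stop:** in the last tightening step the tool turned about 4.6° past home, with up to 2.5 N m on the wrist. I took this as the knob at its stop and the pads slipping.
- **Forces and the other holder:** no reading showed more than about 12 N. I never went near the white-board holder, but I did not measure it again afterwards.

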